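Take the forgotten screwdriver out of the opened power supply

ROBOT

A 7-joint arm with a two-finger parallel gripper is mounted at the origin on the work surface. World frame = base frame: x ahead of the robot, y to its left, z up, the work surface at z = 0. Lengths are in m, angles in degrees, forces in N, time in s.
With the tool pointing down it reaches from about 0.425 to 0.875 m from the base axis. Payload 4.7 kg.
Tool frame: the origin (TCP) lies between the finger pads; the fingertips stand env.finger_overhang ahead of it and the grasp point (between the pads) lies 5 mm behind it (env.finger_overhang is the distance from the TCP to the fingertips, in m); z points along the fingers, y is the line along which they close (so a half turn about z gives the same grasp; the last joint's range is limited). The gripper opens to 87 mm and grips with 3 to 60 N. Pads are 19 mm wide; open, the fingers measure 117 mm over their backs; the gripper's body (75 mm by 190 mm) begins 51 mm behind the grasp point.
Start: joints at [66.068, 18.392, -4.016, 83.108, 1.295, 78.541, -3.26], TCP at [0.272, -0.59, 0.211] pointing down, gripper open.
Joint ranges: [-163.93, 163.93], [-17.29, 119.83], [-79.2, 71.16], [3.27, 140.29], [-89.18, 269.18], [5.43, 117.66], [-154.24, 154.24]. Speed limits (degrees/s): [147.25, 147.25, 180, 180, 180, 180, 180].

INTERFACE

Orientations are given as [roll, pitch, yaw] about the fixed x, y, z axes, in that order (R = Rz(yaw) Ry(pitch) Rx(roll)).
In Python, from cell import telemetry, eyes, env, models gives the robot as it stands. The module is installed in compiled form; this text tells all that it offers.
- The arm moves only by the tool drive_tool, never from a script. Its arguments are lists of equal length, an entry for each row: "angular": the turn, a rotation vector about the tool's x, y, z in rad, a list of three; "delta_pos": the shift along the tool's x, y, z in cm, a list of three; "gripper": the finger opening in cm, from 0 to 8.7. A call has 1 to 20 rows; each row shifts and turns the commanded pose from where the row before left it, along the tool's axes as they then stand; what a row does not reach is not made up. A row lasts 1/10 s, in which the tool goes at most 50 mm and 8.59 degrees, less where a joint would pass 70% of its speed; a pose out of reach is approached as far as the arm can. A call with a gripper value outside its range is refused whole. The fingers move at their own pace and stop on an object; "squeeze" is the grip in N (left out, the last holds). Time passes only in rows, so rows that do not move let the fingers close. It gives the time, the measured TCP pose, the force, the opening and the grip force at its end, in the units of the state.
- telemetry.get_obs(): the state, without advancing time (a new reading comes with each control period).
- eyes.read_camera(name): name is "scene" or "side" or "wrist"; returns a dict with "pixels" (480x640x3 uint8, red, green, blue), "mtx" (3x3 intrinsics, pixels), "origin" and "orientation" of the camera in the world. Camera axes: x right, y down, z forward; pixel columns grow to the right and rows downward; lengths in m; the calibration is good to about 2 mm. A picture is of the moment at which its call begins. There is no depth.
- env.sign_off(): hands the job in; it is judged then, once.
Trained networks look in a picture, given as the dict that the camera call returned (one of the last four; its "shot" number tells which), for a name from the list of things; names that differ only in an ending like _2 or _b are one class to them, and where a whole thing is asked for, a point or a joint stands for the part that bears it (a point fixed in the world has none). Each returns a list of dicts, best first, with "p" (0 to 1); they miss things now and then, are a little off and sometimes report something else, mostly with a low value. They report only what shows in the picture. A call takes as long as a camera call.
- models.search_frame(picture, target): "centre" ([column, row] in pixels, amid what is visible of it).
- models.cut_out(picture, target): "pixels" (480x640 bool, what is visible of it) and "centre" ([column, row] in pixels, amid what is visible of it).
The state is a dict: "time_s": time; "qpos": joint angles; "joint_velocities": joint speeds; "effort": joint torques, N m; "tool_pos": TCP position; "tool_rot": TCP orientation; "force": force on the tool from outside, world axes, zero at the start; "wrist_torque": the same for the moment, N m; "grip_width": finger opening in m; "grasp_force": force on a finger pad.
Only numpy, scipy, OpenCV 4.12 (cv2) and the standard library are available. Lean on these libraries where they do the work, as an engineer would, in place of code of your own. Each camera call takes 0.05 s, during which the arm holds its last target. There are 200 camera calls.

TASK

A long screwdriver was left lying inside the bench power supply; it is longer than the hatch opening in the top cover, so both its ends are hidden under the cover. Take hold of it through the opening, work it out one end first at a slant without forcing it or yourself against the cover or knocking the circuit board, and leave the other things on the bench and on the case where they are. Finish still holding the screwdriver in the gripper, motionless, with all of it at least 6 cm above the top cover.

Things in the scene. Friction and masses are not known exactly. Their poses are not given: they have to be found in the camera images.
- case: Bench power supply, flat metal case 260 (own x) x 360 (own y) x 63 mm high, fixed on the bench. Origin on the bench under its centre, own z up; front panel (knobs and terminals stand out 16 mm) faces its own -x. Inner floor 10 mm above the bench, 50 mm clear height to the cover, inner walls at x = +-127, y = +-177 mm. Empty bay holding the screwdriver: x = -127 to +23 mm, full length in y.
- cover: The case's top sheet, fixed to it, 3 mm thick, underside 60 mm and top 63 mm above the bench; origin and axes of the case. The hatch opening is a plain rectangle in it: x from -108 to +52 mm, y from -53 to +117 mm (160 x 170 mm). The cover hides 60 mm of the bay beyond the opening's +y edge and 124 mm beyond its -y edge.
- hatch (a point): Centre of the hatch opening, level with the top of the cover, at (-28, +32, +63) mm in the case's frame; same axes as the case.
- board: Green circuit board with its components, fixed in the rear part of the case from x = +23 to +126 mm; board surface 22 mm above the bench, parts up to 54 mm above the bench. Same origin and axes as the case. Its front edge and three small capacitors show in the opening. Fragile: must not be knocked.
- screwdriver: Loose flat-blade screwdriver, 250 mm long, 120 to 200 g. Own +x runs from handle to blade, z up. Handle 26 x 26 mm square with rounded edges from x = -60 to +45 mm, then a neck 19 mm thick to +60, then a 7 mm round steel shaft to +190 mm, blade end 8 x 3 mm. Origin on the handle's underside, 60 mm from its butt; centre line 13 mm above that; centre of mass about 30 mm ahead of the origin.
- tip (a point): End of the screwdriver's blade, on its centre line. At the start the screwdriver lies level on its handle on the case's floor (centre line 23 mm above the bench), blade pointing to the case's -y within 4 degrees, this end 35 to 65 mm under the cover beyond the opening's -y edge.
- butt (a point): Rear end of the screwdriver's handle, on its centre line. At the start it is 15 to 45 mm under the cover beyond the opening's +y edge, so that 60 to 90 mm of the handle shows.
- multimeter: Blue hand multimeter lying on the bench, 180 x 88 x 48 mm, origin under its centre; some 290 to 330 mm from the case's centre on its +y side. Leave alone.
- solder_spool: Reel of solder standing on the bench, 60 mm diameter, 45 mm high, origin under its centre; beyond the case's -y side. Leave alone.
- screw_dish: Small steel dish with the hatch screws, 64 mm diameter at the rim, 16 mm high, standing loose on the cover near its rear -y corner; origin under its centre. Leave alone.

How it is judged:
By the outcome, as a careful person would: the job done as asked, in the order asked, and still so for the second after the job is handed in, while the arm keeps its last pose, push and grip.
It also fails if it takes over 42 s, if anything falls off the work surface, if the arm or the gripper's body presses on something with over 40 N, if the wrist force passes 120 N, or if a joint passes its speed limit or range.

## Working session

There is one attempt and no reset: what is moved stays moved. The work goes in short steps, Python scripts to look and compute and a tool call to move; the robot and the scene stay as the last step left them, time stands still between calls to the robot, and variables do not carry over. Pictures are saved under pics/ and viewed, at most 10 in all, crops included, and the job is handed in when it is done.

Besides the shell and the picture viewer there is one more tool, called in YAML: its name, and indented under it one key for each argument. drive_tool: Moves the arm, as the interface text tells. Its arguments: {"type":"object","properties":{"angular":{"type":"array","items":{"type":"array","items":{"type":"number"}}},"delta_pos":{"type":"array","items":{"type":"array","items":{"type":"number"}}},"gripper":{"type":"array","items":{"type":"number"}},"squeeze":{"type":"number"}},"required":["angular","delta_pos","gripper"]}

```bash
mkdir -p pics; cat > h.py <<'E'
import numpy as np, cv2
from cell import telemetry, eyes, env, models
from scipy.spatial.transform import Rotation as R
def camR(p):
    o=np.array(p["orientation"],float)
    return o if o.shape==(3,3) else (R.from_euler('xyz',o,degrees=True).as_matrix() if o.size==3 else R.from_quat(o).as_matrix())
def ray(p,uv,z):
    d=camR(p)@np.linalg.inv(p["mtx"])@np.array([uv[0],uv[1],1.]); o=np.array(p["origin"]); return o+d*(z-o[2])/d[2]
def proj(p,X):
    c=(np.atleast_2d(X)-p["origin"])@camR(p); q=c@np.array(p["mtx"]).T; return q[:,:2]/q[:,2:]
def save(p,n): cv2.imwrite('pics/'+n,cv2.cvtColor(np.asarray(p["pixels"]),cv2.COLOR_RGB2BGR))
E
python3 - <<'E'
from h import *
o=telemetry.get_obs(); print({k:np.round(v,3) for k,v in o.items()}, env.finger_overhang)
for n in ("scene","side"):
    p=eyes.read_camera(n); save(p,n+'0.png'); print(n,p["origin"],p["orientation"],p["mtx"])
    for t in("case","cover","hatch","screwdriver","tip","butt","board","multimeter","solder_spool","screw_dish"):
        try: print(t,[(np.round(d["centre"]),round(d["p"],2)) for d in models.search_frame(p,t)[:2]])
        except Exception as e: print(t,e)
E
```

```text
{'time_s': np.float64(0.0), 'qpos': array([66.067, 18.439, -4.014, 83.176,  1.295, 78.541, -3.259]), 'joint_velocities': array([-0.055,  0.03 , -0.013,  0.091, -0.105, -0.053,  0.089]), 'effort': array([-1.0000e-03, -4.9129e+01, -4.0500e-01, -3.1253e+01, -6.4000e-02,
        4.4000e-02,  0.0000e+00]), 'tool_pos': array([ 0.272, -0.59 ,  0.21 ]), 'tool_rot': array([-1.7989e+02,  6.0000e-03,  2.4742e+01]), 'force': array([-0.577,  0.086, -0.527]), 'wrist_torque': array([ 0.046,  0.001, -0.001]), 'grasp_force': np.float64(0.0), 'grip_width': np.float64(0.087)} 0.014
scene [1.12023273 0.14742795 0.89872189] [-148.86991358    0.77700558   99.8116588 ] [[465.10123924   0.         321.5253336 ]
 [  0.         465.10123924 232.28925324]
 [  0.           0.           1.        ]]
case [(array([291., 238.]), 0.87)]
cover [(array([274., 248.]), 0.85), (array([287., 250.]), 0.71)]
hatch [(array([273., 251.]), 0.64)]
screwdriver [(array([324., 234.]), 0.95)]
tip [(array([320., 231.]), 0.83)]
butt [(array([323., 236.]), 0.73)]
board [(array([291., 254.]), 0.85), (array([412., 308.]), 0.36)]
multimeter [(array([412., 312.]), 0.85)]
solder_spool [(array([202., 184.]), 0.6)]
screw_dish [(array([220., 229.]), 0.59)]
side [0.4454131  0.93206875 0.64034363] [-123.37769465   -1.19688379 -166.57257452] [[569.80077968   0.         326.87190803]
 [  0.         569.80077968 240.25308414]
 [  0.           0.           1.        ]]
case [(array([338., 234.]), 0.68)]
cover [(array([323., 204.]), 0.57), (array([354., 244.]), 0.49)]
hatch [(array([325., 206.]), 0.8)]
screwdriver [(array([355., 247.]), 0.58)]
tip [(array([351., 245.]), 0.79)]
butt [(array([351., 246.]), 0.65)]
board [(array([323., 220.]), 0.82)]
multimeter [(array([238., 314.]), 0.86), (array([352., 243.]), 0.29)]
solder_spool [(array([352., 246.]), 0.67), (array([412., 179.]), 0.57)]
screw_dish [(array([339., 178.]), 0.78)]
```

View pics/scene0.png

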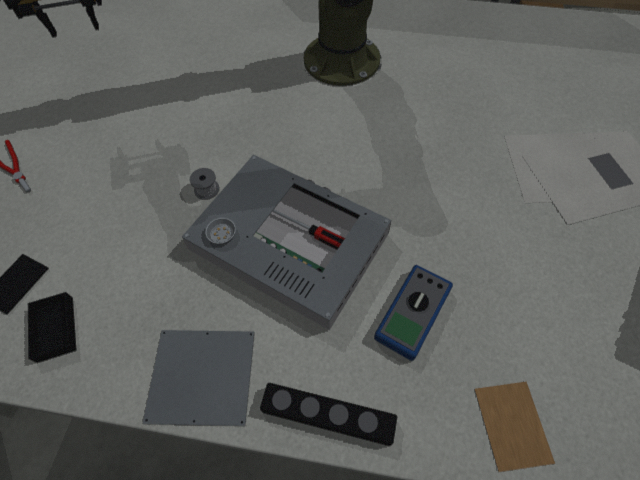

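View pics/side0.png

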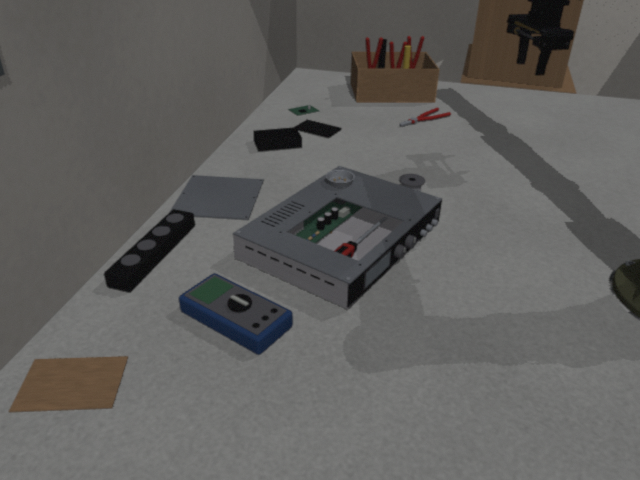

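The scene view shows the case's cover corners at about (254,157), (390,221), (330,325) and (184,238), with the hatch between them. The red handle is at about (328,237) and the shaft runs toward (275,212). The side view agrees with this.

```bash
python3 - <<'E'
from h import *
p=eyes.read_camera("scene"); q=eyes.read_camera("side")
own=np.array([[-.13,-.18],[-.13,.18],[.13,.18],[.13,-.18]])
W=np.array([ray(p,c,.063)[:2] for c in [(254,157),(390,221),(330,325),(184,238)]])
print(W.round(3)); 
a=own-own.mean(0); b=W-W.mean(0)
H=a.T@b; yaw=np.arctan2(H[0,1]-H[1,0],H[0,0]+H[1,1]); Rm=np.array([[np.cos(yaw),-np.sin(yaw)],[np.sin(yaw),np.cos(yaw)]])
print("yaw",np.degrees(yaw),"c",W.mean(0), "res",((W-W.mean(0))-a@Rm.T).round(4))
c=W.mean(0)
for n,z in(("screwdriver",.03),("screw_dish",.071),("multimeter",.04),("solder_spool",.045)):
    for m in models.cut_out(p,n)[:1]:
        w=ray(p,m["centre"],z)[:2]; print(n,m["p"],w.round(3),"case",(Rm.T@(w-c)).round(3))
E
```

```text
[[ 0.448 -0.14 ]
 [ 0.574  0.189]
 [ 0.822  0.1  ]
 [ 0.685 -0.232]]
yaw -21.180516254946518 c [ 0.63226213 -0.02053107] res [[ 0.0022  0.0012]
 [-0.0026 -0.0052]
 [ 0.0036  0.0001]
 [-0.0032  0.0038]]
screwdriver 0.56 [0.615 0.045] case [-0.04   0.054]
screw_dish 0.9 [ 0.664 -0.158] case [ 0.079 -0.116]
multimeter 0.76 [0.765 0.258] case [0.023 0.307]
solder_spool 0.76 [ 0.529 -0.237] case [-0.018 -0.239]
```

drive_tool:
  angular:
    - [0, 0, 0]
    - [0, 0, 0]
    - [0, 0, 0]
    - [0, 0, 0]
    - [0, 0, 0]
    - [0, 0, 0]
    - [0, 0, 0]
    - [0, 0, 0]
    - [0, 0, 0]
    - [0, 0, 0]
    - [0, 0, 0]
    - [0, 0, 0]
    - [0, 0, 0]
    - [0, 0, 0]
    - [0, 0, 0]
    - [0, 0, 0]
    - [0, 0, -0.14]
    - [0, 0, -0.14]
    - [0, 0, -0.14]
    - [0, 0, -0.14]
  delta_pos:
    - [3.65, -2.75, -0.25]
    - [3.65, -2.75, -0.25]
    - [3.65, -2.75, -0.25]
    - [3.65, -2.75, -0.25]
    - [3.65, -2.75, -0.25]
    - [3.65, -2.75, -0.25]
    - [3.65, -2.75, -0.25]
    - [3.65, -2.75, -0.25]
    - [3.65, -2.75, -0.25]
    - [3.65, -2.75, -0.25]
    - [3.65, -2.75, -0.25]
    - [3.65, -2.75, -0.25]
    - [3.65, -2.75, -0.25]
    - [3.65, -2.75, -0.25]
    - [3.65, -2.75, -0.25]
    - [3.65, -2.75, -0.25]
    - [0, 0, 0]
    - [0, 0, 0]
    - [0, 0, 0]
    - [0, 0, 0]
  gripper: [6, 6, 6, 6, 6, 6, 6, 6, 6, 6, 6, 6, 6, 6, 6, 6, 6, 6, 6, 6]

```text
time_s: 3.4
tool_pos: [0.6183, 0.0538, 0.2508]
tool_rot: [-180.0, 0.0, 57.2]
force: [0.2, -0.3, 0.6]
grip_width: 0.06
grasp_force: 0.0
```

drive_tool:
  angular:
    - [0, 0, -0.104]
    - [0, 0, -0.104]
    - [0, 0, 0]
    - [0, 0, 0]
  delta_pos:
    - [0, 0, 0]
    - [0, 0, 0]
    - [0, 0, 0]
    - [0, 0, 0]
  gripper: [6, 6, 6, 6]

```text
time_s: 3.8
tool_pos: [0.6183, 0.0535, 0.251]
tool_rot: [180.0, 0.0, 68.6]
force: [-0.3, 0.1, -0.5]
grip_width: 0.0602
grasp_force: 0.0
```

```bash
python3 - <<'E'
from h import *
o=telemetry.get_obs(); print({k:np.round(o[k],3) for k in("time_s","qpos","tool_pos","tool_rot")})
p=eyes.read_camera("wrist"); save(p,'w1.png'); print(p["origin"],p["orientation"],p["mtx"])
for t in("hatch","screwdriver","tip","butt"):
    print(t,[(np.round(d["centre"]),round(d["p"],2)) for d in models.search_frame(p,t)[:2]])
E
```

```text
{'time_s': np.float64(3.8), 'qpos': array([ 24.595,  18.051, -40.383,  83.017,  11.672,  83.182, -37.179]), 'tool_pos': array([0.618, 0.054, 0.251]), 'tool_rot': array([1.79994e+02, 5.00000e-03, 6.85920e+01])}
[0.64568714 0.12225299 0.4245271 ] [ 1.64329620e+02 -1.78515103e-02 -2.13980256e+01] [[371.11885744   0.         320.23797357]
 [  0.         371.11885744 236.04270205]
 [  0.           0.           1.        ]]
hatch [(array([383., 159.]), 0.79)]
screwdriver [(array([313., 206.]), 0.74)]
tip [(array([312., 206.]), 0.67)]
butt [(array([315., 205.]), 0.56)]
```

View pics/w1.png

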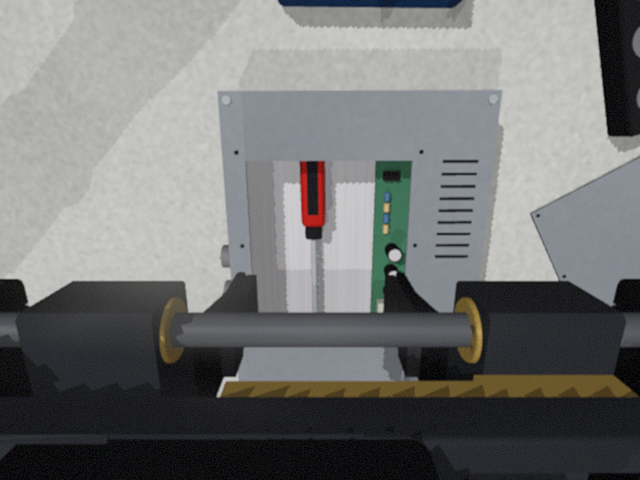

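The wrist view shows the hatch's +y edge at row 160, columns 246–412, and the case's +y corners at (219,91) and (502,91). The handle is centred on column 313 and ends at row 226, the neck ends at row 238, and the shaft shows at (317,300).

```bash
python3 - <<'E'
from h import *
p=eyes.read_camera("wrist")
a,b=[ray(p,u,.063)[:2] for u in((246,160),(412,160))]; c1,c2=[ray(p,u,.063)[:2] for u in((219,91),(502,91))]
print("edge len",np.linalg.norm(b-a),np.linalg.norm(c2-c1))
for u,v in((a,b),(c1,c2)): d=v-u; print("yaw",np.degrees(np.arctan2(d[1],d[0])))
d=(c2-c1)+(b-a); y=np.arctan2(d[1],d[0]); Rm=np.array([[np.cos(y),-np.sin(y)],[np.sin(y),np.cos(y)]])
c=(a+b)/2-Rm@[-.028,.117]; print("case c",c,(c1+c2)/2-Rm@[0,.18])
f=lambda u,z:(Rm.T@(ray(p,u,z)[:2]-c)).round(4)
print("handle vis",f((313,161),.036),"front",f((314,226),.036),"neck end",f((314.5,238),.0325),"shaft",f((317,300),.0265))
print("left/right",f((301,190),.036),f((325,190),.036))
o=telemetry.get_obs()["tool_pos"]; print("tcp case",Rm.T@(o[:2]-c))
E
```

```text
edge len 0.15883613399087673 0.25807117834052984
yaw -21.29090477891198
yaw -21.287202809830447
case c [ 0.62768884 -0.02392507] [ 0.62757002 -0.02517149]
handle vis [-0.0438  0.1141] front [-0.0431  0.0451] neck end [-0.0427  0.0306] shaft [-0.0402 -0.0466]
left/right [-0.0566  0.0841] [-0.0314  0.0841]
tcp case [-0.03695426  0.06888247]
```

drive_tool:
  angular:
    - [0, 0, -0.035]
    - [0, 0, 0]
    - [0, 0, 0]
    - [0, 0, 0]
    - [0, 0, 0]
    - [0, 0, 0]
    - [0, 0, 0]
    - [0, 0, 0]
    - [0, 0, 0]
    - [0, 0, 0]
  delta_pos:
    - [0.3, -0.64, 0]
    - [0, 0, 3.5]
    - [0, 0, 3.5]
    - [0, 0, 3.5]
    - [0, 0, 3.5]
    - [0, 0, 2.4]
    - [0, 0, 2]
    - [0, 0, 2]
    - [0, 0, 1.9]
    - [0, 0, 0]
  gripper: [6, 6, 6, 6, 6, 6, 6, 6, 6, 6]

```text
time_s: 5.1
tool_pos: [0.6107, 0.0588, 0.0252]
tool_rot: [-179.7, 0.1, 70.8]
force: [-0.3, -0.2, -0.6]
grip_width: 0.0601
grasp_force: 0.0
```

drive_tool:
  angular:
    - [0, 0, 0]
    - [0, 0, 0]
    - [0, 0, 0]
    - [0, 0, 0]
    - [0, 0, 0]
    - [0, 0, 0]
    - [0, 0, 0]
    - [0, 0, 0]
    - [0, 0, 0]
    - [0, 0, 0]
  delta_pos:
    - [0, 0, 0]
    - [0, 0, 0]
    - [0, 0, 0]
    - [0, 0, 0]
    - [0, 0, 0]
    - [0, 0, 0]
    - [0, 0, 0]
    - [0, 0, 0]
    - [0, 0, 0]
    - [0, 0, 0]
  gripper: [4, 3.2, 2.8, 2.5, 2.2, 2, 2, 2, 2, 2]
  squeeze: 40

```text
time_s: 6.1
tool_pos: [0.6133, 0.0588, 0.0279]
tool_rot: [-180.0, 0.0, 70.8]
force: [-0.3, 0.1, -1.1]
grip_width: 0.0199
grasp_force: 0.0
```

```bash
python3 - <<'E'
from h import *
o=telemetry.get_obs(); print({k:np.round(o[k],3) for k in("time_s","tool_pos","tool_rot","force","grip_width","grasp_force")})
y=np.radians(-21.29);Rm=np.array([[np.cos(y),-np.sin(y)],[np.sin(y),np.cos(y)]]);print(Rm.T@(o["tool_pos"][:2]-[.6277,-.0239]))
p=eyes.read_camera("wrist"); save(p,'w2.png')
E
```

```text
{'time_s': np.float64(6.1), 'tool_pos': array([0.613, 0.059, 0.028]), 'tool_rot': array([-1.79995e+02,  6.00000e-03,  7.07510e+01]), 'force': array([-0.25 ,  0.092, -1.093]), 'grip_width': np.float64(0.02), 'grasp_force': np.float64(0.0)}
[-0.04340209  0.07180253]
```

View pics/w2.png

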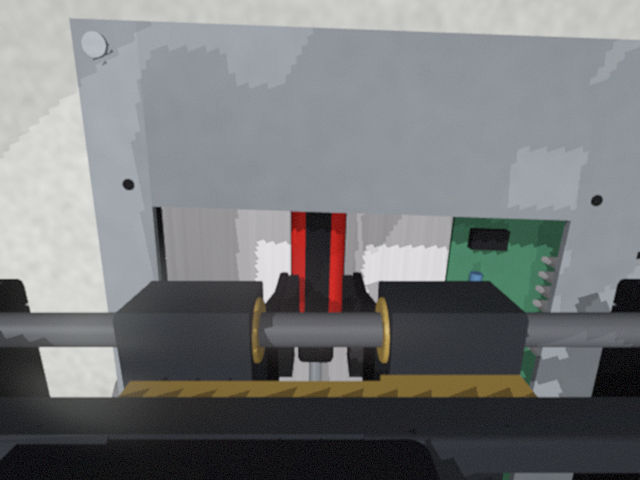

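The fingers closed to 20 mm with no force, so the handle isn't between the pads as planned. The picture shows the handle in line with the fingers, its red top in columns 292–346 and the dark neck near (316,355). I'll check this by projection.

```bash
python3 - <<'E'
from h import *
p=eyes.read_camera("wrist"); o=telemetry.get_obs()
T=R.from_euler('xyz',o["tool_rot"],degrees=True).as_matrix(); t=o["tool_pos"]
print("tip/tcp/grasp px",proj(p,[t+T@[0,0,.014],t,t-T@[0,0,.005],t+T@[0,.01,0],t+T@[0,.01,.014],t+T@[.0095,.01,-.014]]).round(0))
print(p["origin"],p["orientation"])
y=np.radians(-21.29);Rm=np.array([[np.cos(y),-np.sin(y)],[np.sin(y),np.cos(y)]]);c=np.array([.6277,-.0239])
f=lambda u,z:(Rm.T@(ray(p,u,z)[:2]-c)).round(4)
print(f((320,210),.063),f((159,207),.063),f((571,220),.063),f((292,212),.036),f((346,212),.036),"end of black",f((316,360),.036),f((316,360),.023))
im=np.asarray(p["pixels"]).astype(np.uint8)[260:400,220:420][:,:,::-1]; cv2.imwrite('pics/crop.png',cv2.convertScaleAbs(cv2.resize(im,None,fx=4,fy=4,interpolation=cv2.INTER_CUBIC),alpha=1.8,beta=20))
E
```

```text
tip/tcp/grasp px [[319. 274.]
 [319. 284.]
 [319. 288.]
 [339. 284.]
 [338. 274.]
 [341. 277.]]
[0.63817482 0.12845947 0.20147795] [ 1.64328123e+02 -1.10213581e-02 -1.92385241e+01]
[-0.0446  0.1172] [-0.1057  0.1162] [0.0516 0.1167] [-0.0571  0.1103] [-0.0326  0.1111] end of black [-0.0437  0.0335] [-0.0435  0.0247]
```

View pics/crop.png

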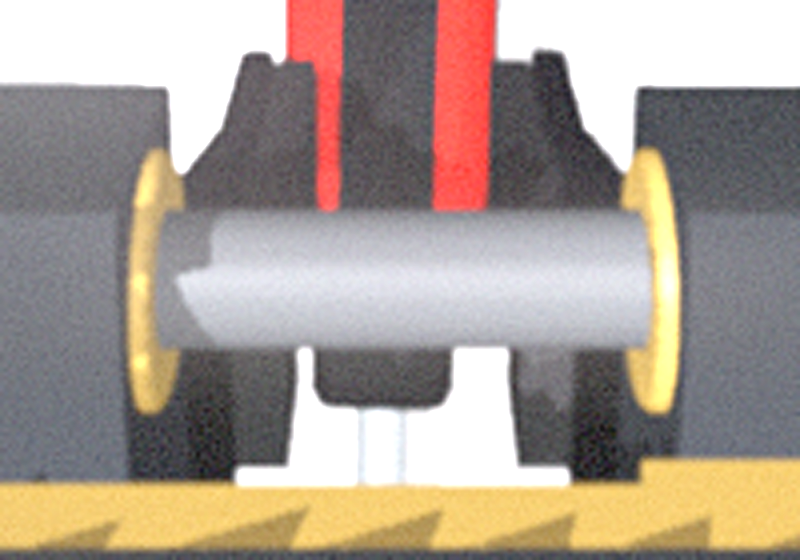

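The projection puts the fingertips at row 274, level with the handle and beside it. The pads look to be touching, so I'll close further and watch the force.

drive_tool:
  angular:
    - [0, 0, 0]
    - [0, 0, 0]
    - [0, 0, 0]
    - [0, 0, 0]
    - [0, 0, 0]
  delta_pos:
    - [0, 0, 0]
    - [0, 0, 0]
    - [0, 0, 0]
    - [0, 0, 0]
    - [0, 0, 0]
  gripper: [1.6, 1.6, 1.6, 1.6, 1.6]
  squeeze: 40

```text
time_s: 6.7
tool_pos: [0.6134, 0.0587, 0.0279]
tool_rot: [180.0, 0.0, 70.7]
force: [-0.9, -0.5, 0.5]
grip_width: 0.0163
grasp_force: 0.0
```

```bash
python3 - <<'E'
from h import *
o=telemetry.get_obs(); print({k:np.round(o[k],4) for k in("time_s","tool_pos","force","wrist_torque","grip_width","grasp_force")})
p=eyes.read_camera("wrist")
q=eyes.read_camera("side"); 
im=np.asarray(p["pixels"])[260:400,220:420][:,:,::-1]; a=cv2.convertScaleAbs(cv2.resize(im,(400,280),interpolation=cv2.INTER_CUBIC),alpha=1.8,beta=20)
im=np.asarray(q["pixels"])[190:290,290:433][:,:,::-1]; b=cv2.resize(im,(400,280),interpolation=cv2.INTER_CUBIC)
cv2.imwrite('pics/crop2.png',np.vstack([a,b]))
E
```

```text
{'time_s': np.float64(6.7), 'tool_pos': array([0.6134, 0.0587, 0.0279]), 'force': array([-0.8503, -0.547 ,  0.4948]), 'wrist_torque': array([-0.0127, -0.0747, -0.011 ]), 'grip_width': np.float64(0.0163), 'grasp_force': np.float64(0.0)}
```

View pics/crop2.png

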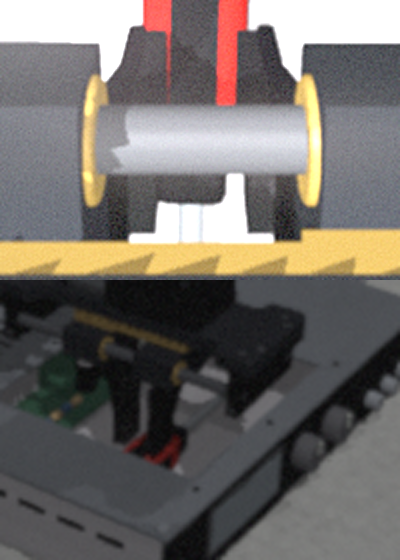

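```bash
python3 - <<'E'
from h import *
q=eyes.read_camera("side"); o=telemetry.get_obs()
T=R.from_euler('xyz',o["tool_rot"],degrees=True).as_matrix(); t=o["tool_pos"]
y=np.radians(-21.29);Rm=np.array([[np.cos(y),-np.sin(y)],[np.sin(y),np.cos(y)]]);c=np.array([.6277,-.0239])
w=lambda x,yy,z:np.r_[Rm@[x,yy]+c,z]
im=np.asarray(q["pixels"])[:,:,::-1]; x0,y0,k=300,190,7
a=cv2.convertScaleAbs(cv2.resize(im[y0:y0+85,x0:x0+110],None,fx=k,fy=k,interpolation=cv2.INTER_CUBIC),alpha=2.2,beta=20)
def dot(X,col):
    u=((proj(q,X)[0]+.5-[x0,y0])*k).astype(int); cv2.circle(a,tuple(map(int,u)),4,col,-1); return u
for s in(-.0082,.0082):
    for z,col in((.014,(0,255,0)),(0,(0,255,255)),(-.012,(255,0,255)),(-.056,(255,255,0))): print(s,z,dot(t+T@[.0095,s,z],col))
for x in(-.0567,-.0307): dot(w(x,.1,.036),(255,255,255)); dot(w(x,.045,.036),(255,255,255))
for X in(w(-.108,.117,.063),w(.052,.117,.063),w(-.108,-.053,.063)): dot(X,(255,0,0))
cv2.imwrite('pics/crop3.png',a)
E
```

```text
-0.0082 0.014 [295 510]
-0.0082 0 [297 467]
-0.0082 -0.012 [299 430]
-0.0082 -0.056 [305 291]
0.0082 0.014 [244 490]
0.0082 0 [245 447]
0.0082 -0.012 [247 411]
0.0082 -0.056 [251 272]
```

View pics/crop3.png

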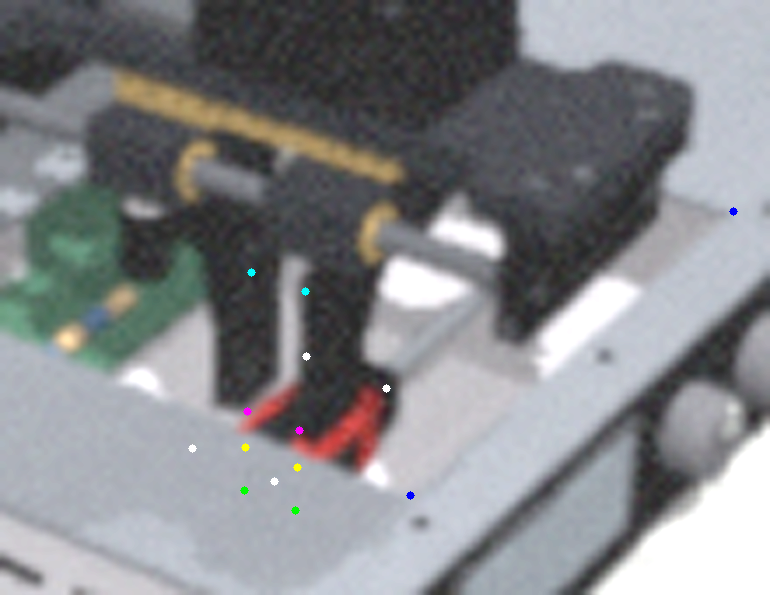

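The side view shows the front of the handle where I computed it, with the fingertips ending near z = 40 mm, just above the handle. The telemetry implies 14 mm. The left fingertip is at crop (240,405) and the gripper end-plate's lower corner is at (515,338). I'll check the height of the gripper body too.

```bash
python3 - <<'E'
from h import *
print("overhang",repr(env.finger_overhang))
q=eyes.read_camera("side"); s=eyes.read_camera("scene"); p=eyes.read_camera("wrist"); o=telemetry.get_obs()
T=R.from_euler('xyz',o["tool_rot"],degrees=True).as_matrix(); t=o["tool_pos"]
pt=lambda c,x,y,z:proj(c,t+T@[x,y,z])[0]
for z in(-.056,-.07,-.082,-.095): print(z,"side plate +x edge",[((pt(q,x,y,z)+.5-[300,190])*7).astype(int).tolist() for x,y in((.0375,-.095),(.0375,-.075),(-.0375,-.095),(.0375,.095))], "scene",pt(s,.0375,-.095,z).round(),"wrist",[pt(p,.0375,y,z).round() for y in(-.095,.095)])
im=np.asarray(s["pixels"])[150:260,240:390][:,:,::-1]
cv2.imwrite('pics/crop4.png',cv2.convertScaleAbs(cv2.resize(im,None,fx=5,fy=5,interpolation=cv2.INTER_CUBIC),alpha=1.8,beta=20))
E
```

```text
overhang 0.014
-0.056 side plate +x edge [[547, 449], [476, 423], [685, 312], [-79, 219]] scene [363. 197.] wrist [array([ 32., 246.]), array([605., 246.])]
-0.07 side plate +x edge [[551, 401], [480, 376], [690, 267], [-80, 174]] scene [363. 193.] wrist [array([ -3., 260.]), array([640., 260.])]
-0.082 side plate +x edge [[555, 360], [483, 335], [694, 227], [-81, 135]] scene [364. 190.] wrist [array([-41., 275.]), array([678., 275.])]
-0.095 side plate +x edge [[559, 315], [486, 290], [699, 183], [-82, 92]] scene [364. 186.] wrist [array([-94., 296.]), array([730., 296.])]
```

View pics/crop4.png

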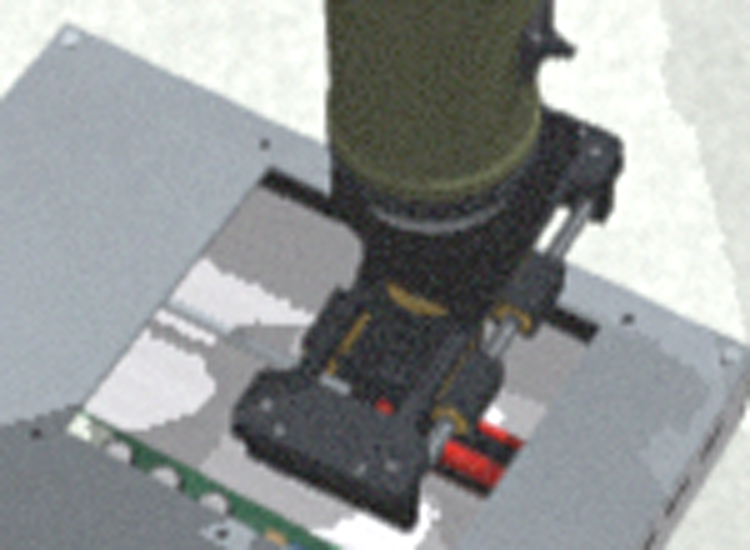

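All three views agree that the gripper, body and tips together, is about 25 mm higher than the telemetry z implies, with no lateral offset. I'll open, go down 2.4 cm in small rows, and close while watching the force.

drive_tool:
  angular:
    - [0, 0, 0]
    - [0, 0, 0]
    - [0, 0, 0]
    - [0, 0, 0]
    - [0, 0, 0]
    - [0, 0, 0]
    - [0, 0, 0]
    - [0, 0, 0]
  delta_pos:
    - [0, 0, 0]
    - [0, 0, 0]
    - [0, 0, 0]
    - [0, 0, 0]
    - [0, 0, 0.5]
    - [0, 0, 0.5]
    - [0, 0, 0.5]
    - [0, 0, 0]
  gripper: [5.5, 5.5, 5.5, 5.5, 5.5, 5.5, 5.5, 5.5]

```text
time_s: 7.8
tool_pos: [0.6125, 0.0586, 0.0117]
tool_rot: [-179.9, 0.0, 70.8]
force: [-0.2, 0.4, -0.3]
grip_width: 0.0547
grasp_force: 0.0
```

drive_tool:
  angular:
    - [0, 0, 0]
    - [0, 0, 0]
    - [0, 0, 0]
    - [0, 0, 0]
  delta_pos:
    - [0, 0, 0.3]
    - [0, 0, 0.3]
    - [0, 0, 0.3]
    - [0, 0, 0]
  gripper: [5.5, 5.5, 5.5, 5.5]

```text
time_s: 8.2
tool_pos: [0.613, 0.0587, 0.0034]
tool_rot: [-180.0, 0.0, 70.8]
force: [0.4, -0.7, -1.2]
grip_width: 0.0552
grasp_force: 0.0
```

drive_tool:
  angular:
    - [0, 0, 0]
    - [0, 0, 0]
    - [0, 0, 0]
    - [0, 0, 0]
    - [0, 0, 0]
    - [0, 0, 0]
    - [0, 0, 0]
    - [0, 0, 0]
  delta_pos:
    - [0, 0, 0]
    - [0, 0, 0]
    - [0, 0, 0]
    - [0, 0, 0]
    - [0, 0, 0]
    - [0, 0, 0]
    - [0, 0, 0]
    - [0, 0, 0]
  gripper: [4, 3.2, 2.8, 2.4, 2, 2, 2, 2]
  squeeze: 40

```text
time_s: 9.0
tool_pos: [0.613, 0.0589, 0.004]
tool_rot: [-180.0, 0.0, 70.8]
force: [-1.4, 0.3, 2.5]
grip_width: 0.0258
grasp_force: 39.9
```

The screwdriver is held: opening 25.8 mm, grip 40 N. Next I lift it 6 mm and slide it 45 mm toward the case's -y so the butt clears the opening's +y edge. Then I'll tilt the butt up.

drive_tool:
  angular:
    - [0, 0, 0]
    - [0, 0, 0]
    - [0, 0, 0]
    - [0, 0, 0]
    - [0, 0, 0]
    - [0, 0, 0]
    - [0, 0, 0]
    - [0, 0, 0]
    - [0, 0, 0]
    - [0, 0, 0]
    - [0, 0, 0]
    - [0, 0, 0]
    - [0, 0, 0]
  delta_pos:
    - [0, 0, -0.2]
    - [0, 0, -0.2]
    - [0, 0, -0.2]
    - [-0.5, 0, 0]
    - [-0.5, 0, 0]
    - [-0.5, 0, 0]
    - [-0.5, 0, 0]
    - [-0.5, 0, 0]
    - [-0.5, 0, 0]
    - [-0.5, 0, 0]
    - [-0.5, 0, 0]
    - [-0.5, 0, 0]
    - [0, 0, 0]
  gripper: [2, 2, 2, 2, 2, 2, 2, 2, 2, 2, 2, 2, 2]
  squeeze: 45

```text
time_s: 10.3
tool_pos: [0.5983, 0.015, 0.0098]
tool_rot: [-180.0, 0.0, 70.7]
force: [-0.6, -0.3, -1.9]
grip_width: 0.0256
grasp_force: 44.9
```

```bash
python3 - <<'E'
from h import *
o=telemetry.get_obs(); print({k:np.round(o[k],4) for k in("time_s","tool_pos","force","grip_width","grasp_force")})
p=eyes.read_camera("wrist"); im=np.asarray(p["pixels"])[:,:,::-1]; q=np.asarray(eyes.read_camera("side")["pixels"])[:,:,::-1]
cv2.imwrite('pics/c5.png',np.hstack([im[100:400,200:500],cv2.convertScaleAbs(cv2.resize(q[180:280,300:430],(390,300),interpolation=cv2.INTER_CUBIC),alpha=1.8,beta=10)]))
E
```

```text
{'time_s': np.float64(10.3), 'tool_pos': array([0.5983, 0.015 , 0.0098]), 'force': array([-0.5949, -0.319 , -1.9479]), 'grip_width': np.float64(0.0256), 'grasp_force': np.float64(44.8972)}
```

View pics/c5.png

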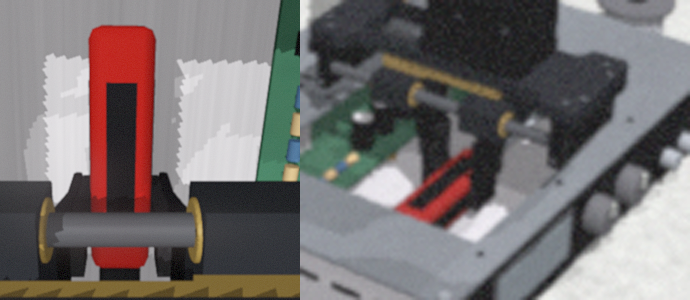

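The held handle now shows whole in the opening: its butt end is at wrist row 127 and clear of the edge, and it sits straight between the fingers. Now I tilt 16° while lifting.

drive_tool:
  angular:
    - [0, 0.035, 0]
    - [0, 0.035, 0]
    - [0, 0.035, 0]
    - [0, 0.035, 0]
    - [0, 0, 0]
  delta_pos:
    - [0, 0, -0.48]
    - [0.017, 0, -0.48]
    - [0.033, 0, -0.48]
    - [0.05, 0, -0.477]
    - [0, 0, 0]
  gripper: [2, 2, 2, 2, 2]

```text
time_s: 10.9
tool_pos: [0.5988, 0.0148, 0.0295]
tool_rot: [180.0, -8.0, 70.6]
force: [1.0, -0.7, -1.4]
grip_width: 0.0256
grasp_force: 44.9
```

```bash
cat > chk.py <<'E'
from h import *
o=telemetry.get_obs(); print({k:np.round(o[k],4) for k in("time_s","tool_pos","tool_rot","force","wrist_torque","grip_width","grasp_force")})
T=R.from_euler('xyz',o["tool_rot"],degrees=True).as_matrix(); t=np.array(o["tool_pos"])
p=eyes.read_camera("wrist"); print("cam-tcp in tool frame",(T.T@(np.array(p["origin"])-t)).round(4))
y=np.radians(-21.29);Rm=np.array([[np.cos(y),-np.sin(y)],[np.sin(y),np.cos(y)]]);c=np.array([.6277,-.0239])
for n,s in(("butt",.078),("G",0),("front",-.027),("tip",-.172)):
    w=t+T@[s,0,-.019]; print(n,np.r_[Rm.T@(w[:2]-c),w[2]].round(4))
a=t+T@[0,0,-.019]; d=T@[-1,0,0]; f=lambda w:np.r_[Rm.T@(w[:2]-c),w[2]]
A=f(a); D=f(a+d)-A; k=(-.053-A[1])/D[1]; print("axis z at -y edge",(A+k*D).round(4))
m=models.cut_out(p,"screwdriver")
if m: ys,xs=np.where(m[0]["pixels"]); print("mask",m[0]["p"],xs.min(),xs.max(),ys.min(),ys.max(),len(xs)); print("pred butt top px",proj(p,t+T@[.078,0,-.032]),"hatch +y edge px",proj(p,np.r_[Rm@[-.04,.117]+c,.063]))
E
python3 chk.py
```

```text
{'time_s': np.float64(10.9), 'tool_pos': array([0.5988, 0.0148, 0.0295]), 'tool_rot': array([179.951 ,  -8.0026,  70.6304]), 'force': array([ 1.0315, -0.6619, -1.3618]), 'wrist_torque': array([-0.2775,  0.0316,  0.0046]), 'grip_width': np.float64(0.0256), 'grasp_force': np.float64(44.8969)}
cam-tcp in tool frame [ 0.0739  0.0005 -0.1736]
butt [-0.0435  0.1001  0.0592]
G [-0.0409  0.0229  0.0483]
front [-0.04   -0.0038  0.0445]
tip [-0.0352 -0.1473  0.0243]
axis z at -y edge [-0.0383 -0.053   0.0376]
mask 0.62 289 356 125 381 13679
pred butt top px [[318.89068355 120.34780829]] hatch +y edge px [[329.48204749  74.25858248]]
```

The tilt is clean: the force is negligible and the offset stays fixed in the tool frame, so my geometry check holds. I'll tilt the second 8°.

drive_tool:
  angular:
    - [0, 0.035, 0]
    - [0, 0.035, 0]
    - [0, 0.035, 0]
    - [0, 0.035, 0]
    - [0, 0, 0]
  delta_pos:
    - [0.067, 0, -0.475]
    - [0.083, 0, -0.473]
    - [0.1, 0, -0.47]
    - [0.116, 0, -0.466]
    - [0, 0, 0]
  gripper: [2, 2, 2, 2, 2]

```text
time_s: 11.5
tool_pos: [0.5985, 0.0154, 0.0482]
tool_rot: [-180.0, -16.0, 70.7]
force: [-0.4, -0.5, -2.2]
grip_width: 0.0252
grasp_force: 44.9
```

```bash
python3 chk.py; python3 - <<'E'
from h import *
p=np.asarray(eyes.read_camera("wrist")["pixels"])[:,:,::-1]; q=np.asarray(eyes.read_camera("side")["pixels"])[:,:,::-1]
cv2.imwrite('pics/c6.png',np.hstack([p[60:400,180:480],cv2.convertScaleAbs(cv2.resize(q[170:280,290:440],(464,340),interpolation=cv2.INTER_CUBIC),alpha=1.8,beta=10)]))
E
```

```text
{'time_s': np.float64(11.5), 'tool_pos': array([0.5985, 0.0154, 0.0482]), 'tool_rot': array([-179.9947,  -16.0024,   70.6818]), 'force': array([-0.417 , -0.5399, -2.2289]), 'wrist_torque': array([-0.4279,  0.1032,  0.0092]), 'grip_width': np.float64(0.0252), 'grasp_force': np.float64(44.8968)}
cam-tcp in tool frame [ 0.0739  0.0005 -0.1736]
butt [-0.0438  0.0958  0.0879]
G [-0.0413  0.0208  0.0664]
front [-0.0404 -0.0051  0.059 ]
tip [-0.0356 -0.1444  0.019 ]
axis z at -y edge [-0.0387 -0.053   0.0452]
mask 0.57 289 355 126 382 13620
pred butt top px [[318.8997925  120.31120124]] hatch +y edge px [[329.00924603  92.92619371]]
```

View pics/c6.png

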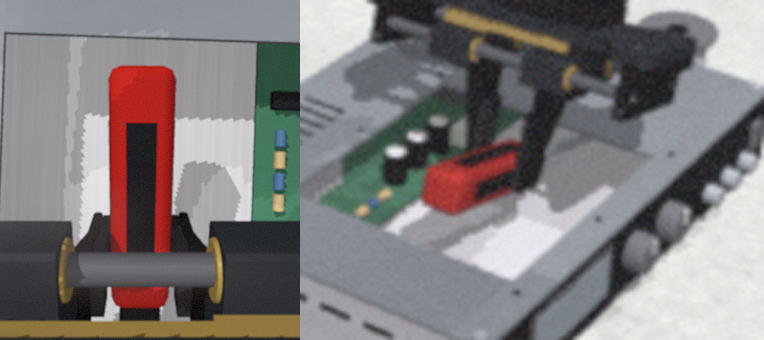

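The butt stands up out of the opening at crop (143,66–120), clear of the +y edge and unslipped in the grip. The shaft is about 11 mm below the -y cover edge. I'll pull out along the axis, then lift.

drive_tool:
  angular:
    - [0, 0, 0]
    - [0, 0, 0]
    - [0, 0, 0]
    - [0, 0, 0]
    - [0, 0, 0]
    - [0, 0, 0]
    - [0, 0, 0]
    - [0, 0, 0]
    - [0, 0, 0]
    - [0, 0, 0]
  delta_pos:
    - [0.8, 0, 0]
    - [1.2, 0, 0]
    - [1.5, 0, 0]
    - [1.5, 0, 0]
    - [1.5, 0, 0]
    - [1.5, 0, 0]
    - [1.5, 0, 0]
    - [1.5, 0, 0]
    - [1, 0, 0]
    - [0, 0, 0]
  gripper: [2, 2, 2, 2, 2, 2, 2, 2, 2, 2]

```text
time_s: 12.7
tool_pos: [0.6369, 0.1276, 0.0823]
tool_rot: [180.0, -16.1, 70.9]
force: [-0.2, 1.3, -1.6]
grip_width: 0.0252
grasp_force: 44.9
```

```bash
python3 chk.py
```

```text
{'time_s': np.float64(12.7), 'tool_pos': array([0.6369, 0.1276, 0.0823]), 'tool_rot': array([179.9569, -16.1181,  70.9104]), 'force': array([-0.1929,  1.3088, -1.6195]), 'wrist_torque': array([-0.3182,  0.0901, -0.0338]), 'grip_width': np.float64(0.0252), 'grasp_force': np.float64(44.8974)}
cam-tcp in tool frame [ 0.0739  0.0004 -0.1736]
butt [-0.0491  0.2141  0.1222]
G [-0.0462  0.1393  0.1006]
front [-0.0452  0.1133  0.0931]
tip [-0.0399 -0.0259  0.0528]
axis z at -y edge [-0.0389 -0.053   0.045 ]
mask 0.86 288 356 126 381 13719
pred butt top px [[318.99533416 120.37954433]] hatch +y edge px [[329.00561046 330.08383174]]
```

drive_tool:
  angular:
    - [0, 0, 0]
    - [0, 0, 0]
    - [0, 0, 0]
    - [0, 0, 0]
    - [0, 0, 0]
    - [0, 0, 0]
    - [0, 0, 0]
    - [0, 0, 0]
    - [0, 0, 0]
    - [0, 0, 0]
    - [0, 0, 0]
    - [0, 0, 0]
    - [0, 0, 0]
    - [0, 0, 0]
    - [0, 0, 0]
    - [0, 0, 0]
    - [0, 0, 0]
  delta_pos:
    - [0.2, 0, -0.7]
    - [0.416, 0, -1.441]
    - [0.416, 0, -1.441]
    - [0.416, 0, -1.441]
    - [0.416, 0, -1.441]
    - [0.416, 0, -1.441]
    - [0.416, 0, -1.441]
    - [0.416, 0, -1.441]
    - [0.416, 0, -1.441]
    - [0.416, 0, -1.441]
    - [0.416, 0, -1.441]
    - [0.2, 0, -0.7]
    - [0, 0, 0]
    - [0, 0, 0]
    - [0, 0, 0]
    - [0, 0, 0]
    - [0, 0, 0]
  gripper: [2, 2, 2, 2, 2, 2, 2, 2, 2, 2, 2, 2, 2, 2, 2, 2, 2]

```text
time_s: 14.5
tool_pos: [0.6363, 0.1252, 0.2455]
tool_rot: [-179.9, -16.0, 70.7]
force: [0.5, -0.6, -1.9]
grip_width: 0.0257
grasp_force: 44.9
```

```bash
python3 chk.py; python3 - <<'E'
from h import *
print(np.abs(telemetry.get_obs()["joint_velocities"]).max())
p=eyes.read_camera("scene")
for n,z in(("screw_dish",.071),("multimeter",.04),("solder_spool",.045),("screwdriver",.25)):
    for m in models.cut_out(p,n)[:1]: print(n,m["p"],ray(p,m["centre"],z)[:2].round(3))
s=eyes.read_camera("side")
o=telemetry.get_obs();T=R.from_euler('xyz',o["tool_rot"],degrees=True).as_matrix(); t=np.array(o["tool_pos"])
for c in(p,s):
    m=models.cut_out(c,"screwdriver")[:1]
    if m: ys,xs=np.where(m[0]["pixels"]); print(m[0]["p"],xs.min(),xs.max(),ys.min(),ys.max(),"pred butt,tip",proj(c,[t+T@[.078,0,-.019],t+T@[-.172,0,-.019]]).round())
E
```

```text
{'time_s': np.float64(14.5), 'tool_pos': array([0.6363, 0.1252, 0.2455]), 'tool_rot': array([-179.9444,  -16.0253,   70.7376]), 'force': array([ 0.5048, -0.6168, -1.9004]), 'wrist_torque': array([-0.4181,  0.0673,  0.0464]), 'grip_width': np.float64(0.0257), 'grasp_force': np.float64(44.8972)}
cam-tcp in tool frame [ 0.0739  0.0004 -0.1736]
butt [-0.0485  0.2118  0.2853]
G [-0.0459  0.1368  0.2637]
front [-0.045   0.1109  0.2563]
tip [-0.04   -0.0284  0.2162]
axis z at -y edge [-0.0392 -0.053   0.2092]
mask 0.84 289 357 126 382 13748
pred butt top px [[318.94562476 120.29843724]] hatch +y edge px [[325.08459563 287.0001632 ]]
0.21796139798737396
screw_dish 0.9 [ 0.658 -0.164]
multimeter 0.98 [0.763 0.258]
solder_spool 0.96 [ 0.526 -0.243]
screwdriver 0.83 [0.625 0.152]
0.83 279 403 162 200 pred butt,tip [[402. 191.]
 [279. 164.]]
```

The screwdriver mask matches the predicted butt and tip pixels. Its lowest point is about 0.21 m against the 0.123 m needed, and it is at rest. The other objects haven't moved beyond detection noise.

```bash
python3 -c "
from cell import env
print(env.sign_off())"
```

```text
the job is handed in; nothing more can be done
None
```

The screwdriver came out butt first at a slant with no contact force beyond sensor noise, and I handed the job in with it held still about 15 cm above the cover at 14.5 s; the judge's verdict wasn't shown.

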